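Reset the scanning turntable's controller

TASK

The scanning turntable has faulted: push the controller's sliding cover all the way open, reach a fingertip into the well it was hiding and press the sunken reset key right down, holding it there for about a second, then take the finger out and push the cover fully shut again. Only push and press: do not lift the controller or shove it along the bench, do not press the other key (in the well that is open at the start), and leave the pot, the jar and the eraser where they are.

Things in the scene. Friction and masses are not known exactly. Their poses are not given: they have to be found in the camera images.
- console: The controller: grey block 130 (its x) x 260 (y) x 60 mm high, 2 to 3 kg, loose, upright; origin at the centre of its underside, yaw within 30 degrees of 0 (its y points roughly to the robot's left). In its flat top are two round wells 44 mm across: reset at y = -35 mm (covered at first), standby at y = +50 mm (open at first). Rails 6 mm high at x = +-54.5 mm, along y, guide the cover.
- cover (a joint): Slide of the cover, m: 0 fully shut over the reset well, 0.085 fully open; grows as the cover moves along the controller's +y, off the reset well and over the standby well. Stops at both ends; friction about 1.5 N, stays where left. Starts between 0 and 0.010.
- cover_mid (a point): Centre of the cover: plain aluminium slab 96 (x) x 90 (y) x 16 mm thick between the rails, its underside 0.5 mm and this point 8.5 mm above the controller's top; at controller x = 0, y = -35 mm when shut, +50 mm when open. Too large to grip: push its 16 mm high end faces, 45 mm either side of this point along y. Axes as the controller's.
- reset_well (a point): Centre of the mouth of the reset well, level with the controller's top. Well 44 mm across with vertical walls, 36 mm deep, axis vertical.
- reset_key (a joint): Travel of the reset key, m: 0 up, 0.006 right down; it is sprung (about 2 N to start, 5.5 N when right down) and comes up when let go.
- reset_key_top (a point): Centre of the top of the reset key, a white round key 26 mm across in the middle of the reset well. With the key up its top is 18 mm below the well's mouth; it moves straight down with the key.
- standby_key (a joint): Travel of the other key (same kind, in the other well), m: 0 up. Must not be pressed.
- standby_key_top (a point): Centre of the top of the standby key, 26 mm across, 18 mm below the mouth of the other well.
- pot_mid (a point): Middle of a loose terracotta pot, 84 mm wide and 98 mm high, standing on a white foam pad 60 mm above the bench on the round black turntable (180 mm across); this point is 50 mm above its foot. Leave alone.
- jar_mid (a point): Middle of a loose small glass jar with a white lid, 48 mm wide, 60 mm high, on the bench behind the controller (farther from the robot). Leave alone.
- eraser_mid (a point): Middle of a loose dark rubber eraser block, 30 x 55 x 16 mm, on the bench on the robot's side of the controller. Leave alone.

How it is judged:
On the way, in this order (a step that is already met when the one before it is completed fails the run):
1. the cover is pushed open (value of joint cover above 0.076 m), for 0.2 s.
2. the reset key is held right down while the cover is open (value of joint reset_key above 0.0045 m and value of joint cover above 0.06 m), for 0.5 s.
3. the key is up and the cover pushed shut (value of joint reset_key below 0.0015 m and value of joint cover below 0.006 m), for 0.2 s.
At the end, for the whole second after the job is handed in: The cover is shut to within 6 mm, both keys are up (within 1.5 mm), the controller stands flat, at rest and within 20 mm of where it began, and the pot, jar and eraser are within 15 mm of where they began (all of step 3 and value of joint standby_key below 0.0015 m and distance of console from where it was at the start of the episode below 0.02 m and angle between console's own z axis and vertical below 0.05 rad and linear speed of console below 0.01 m/s and distance of each of pot_mid, jar_mid, eraser_mid from where it was at the start of the episode below 0.015 m); the robot touches nothing.
It fails at once if the controller was lifted or tipped (height (world z) of console above 0.01 m or angle between console's own z axis and vertical above 0.1 rad).
It fails at once if the controller was shoved along the bench (distance of console from where it was at the start of the episode above 0.025 m).
It fails at once if the other key was pressed (value of joint standby_key above 0.003 m).
It fails at once if the pot, jar or eraser was moved or lifted (distance of any of pot_mid, jar_mid, eraser_mid from where it was at the start of the episode above 0.02 m).
It also fails if it takes over 58 s, if anything falls off the work surface, if the arm or the gripper's body presses on something with over 40 N, if the wrist force passes 120 N, or if a joint passes its speed limit or range.

ROBOT

A 6-joint arm with a two-finger parallel gripper is mounted at the origin on the work surface. World frame = base frame: x ahead of the robot, y to its left, z up, the work surface at z = 0. Lengths are in m, angles in rad, forces in N, time in s.
With the tool pointing down it reaches from about 0.325 to 0.875 m from the base axis. Payload 4.4 kg.
Tool frame: the origin (TCP) lies between the finger pads; the fingertips stand 17 mm ahead of it and the grasp point (between the pads) lies 2 mm behind it; z points along the fingers, y is the direction in which the jaws open and shut (so a half turn about z gives the same grasp; the last joint's range is limited). The gripper opens to 85 mm and grips with 20 to 120 N. Pads are 22 mm wide; open, the fingers measure 114 mm over their backs; the gripper's body (76 mm by 85 mm) begins 54 mm behind the grasp point. The pads swing forward as they close: fully open they stand 13 mm farther back than shut.
Start: joints at [-1.351, 0.207, 1.542, -0, 1.393, -0.15], TCP at [0.208, -0.536, 0.248] pointing down, gripper open.
Joint ranges: [-2.73, 2.73], [-0.86, 2.22], [0.23, 2.46], [-1.11, 4.25], [0.08, 2.63], [-2.82, 2.82]. Speed limits (rad/s): [2.79, 2.79, 3.14, 3.14, 3.14, 3.14].

INTERFACE

Orientations are given as [roll, pitch, yaw] about the fixed x, y, z axes, in that order (R = Rz(yaw) Ry(pitch) Rx(roll)).
In Python, from cell import arm gives the robot as it stands. The module is installed in compiled form; this text tells all that it offers. Calls block until the motion is done:
- arm.move_pose(position, orientation): joint-space move of the TCP to a pose.
- arm.line_to(position, v=0.15, attitude=None): straight line of the TCP; attitude=None keeps the orientation; v is the mean speed in m/s.
- arm.move_joints(angles): joint-space move.
- arm.set_gripper(opening, strength=None): opening from 0.0 (shut) to 1.0 (fully open); strength is the grip in N (None keeps the last); returns when the fingers have stopped.
- arm.sleep(seconds).
- arm.inverse_kinematics(position, orientation): joint angles nearest the present ones, or None.
- arm.get_obs(): the state.
- arm.camera(name): name is "scene" or "side" or "wrist"; returns a dict with "color" (480x640x3 uint8, red, green, blue), "K" (3x3 intrinsics, pixels), "origin" and "orientation" of the camera in the world. Camera axes: x right, y down, z forward; pixel columns grow to the right and rows downward; lengths in m; the calibration is good to about 2 mm. A picture is of the moment at which its call begins. There is no depth.
A pose or a line that the arm cannot do raises arm.PlanningError and nothing moves.
- arm.hand_in(): hands the job in, once; it reports no verdict.
The state is a dict: "time": time; "q": joint angles; "qvel": joint speeds; "joint_torque": joint torques, N m; "tool_pos": TCP position; "ee_rot": TCP orientation; "wrist_force": force on the tool from outside, world axes, zero at the start; "moment": the same for the moment, N m; "finger_gap": opening from 0.0 (shut) to 1.0 (fully open).
Only numpy, scipy, OpenCV 4.12 (cv2) and the standard library are available. Lean on these libraries where they do the work, as an engineer would, in place of code of your own. Each camera call takes 0.05 s, during which the arm holds its last target.

## Working session

There is one attempt and no reset: what is moved stays moved. The work goes in short steps, each a Python script; the robot and the scene stay as the last script left them, time stands still between calls to the robot, and variables do not carry over. Pictures are saved under pics/ and viewed, and the job is handed in when it is done.

```bash
mkdir -p pics; python3 - <<'E'
from cell import arm
import cv2,pickle
d={}
for n in("scene","side","wrist"):
    c=arm.camera(n); d[n]=c
    cv2.imwrite(f"pics/{n}0.png",c["color"][:,:,::-1]); print(n,c["K"].tolist(),c["origin"],c["orientation"])
pickle.dump(d,open("c0.pkl","wb"))
print(arm.get_obs())
E
```

```text
scene [[528.6906148823389, 0.0, 323.53611316218803], [0.0, 528.6906148823389, 246.0674123021858], [0.0, 0.0, 1.0]] [ 1.01052839 -0.56330773  0.5357528 ] [-2.11765227  0.00486362  0.64495727]
side [[514.6239435364945, 0.0, 313.61140010318303], [0.0, 514.6239435364945, 242.29725048596993], [0.0, 0.0, 1.0]] [0.43584527 0.65069184 0.89561829] [-2.43158641  0.01728794 -2.98510996]
wrist [[403.77239999280863, 0.0, 312.0313919591728], [0.0, 403.77239999280863, 244.035549229077], [0.0, 0.0, 1.0]] [ 0.27621307 -0.50847686  0.37268672] [ 2.84628871e+00  1.53646603e-03 -1.20129961e+00]
{'time': 0.15, 'q': array([-1.35151518e+00,  2.07270139e-01,  1.54264938e+00,  1.92522389e-05,
        1.39347738e+00, -1.50445583e-01]), 'qvel': array([-0.00205757, -0.00176225, -0.00390567, -0.00072367,  0.00154959,
       -0.00086672]), 'joint_torque': array([-9.84740909e-04, -3.83513725e+01, -2.92037380e+01, -3.24198863e-04,
        6.71532194e-03, -2.57552188e-06]), 'tool_pos': array([ 0.20768332, -0.53558378,  0.24735523]), 'ee_rot': array([-3.13981164e+00, -2.89146655e-04,  3.69723055e-01]), 'wrist_force': array([0.67376541, 0.50011267, 0.0278656 ]), 'moment': array([ 0.01604238, -0.02379816,  0.00825582]), 'finger_gap': 1.0035026560444953}
```

View pics/scene0.png

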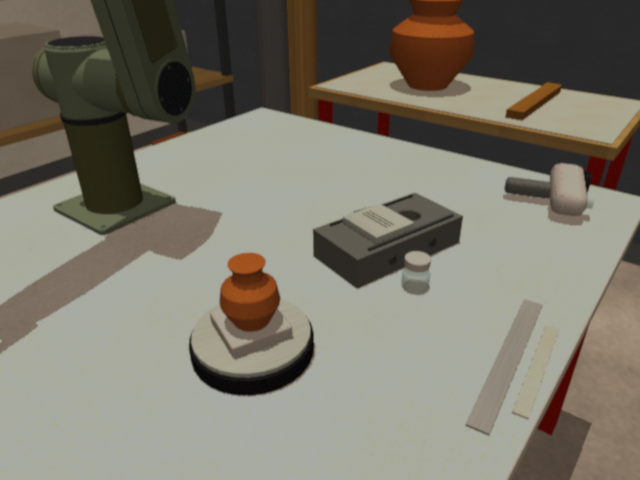

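View pics/side0.png

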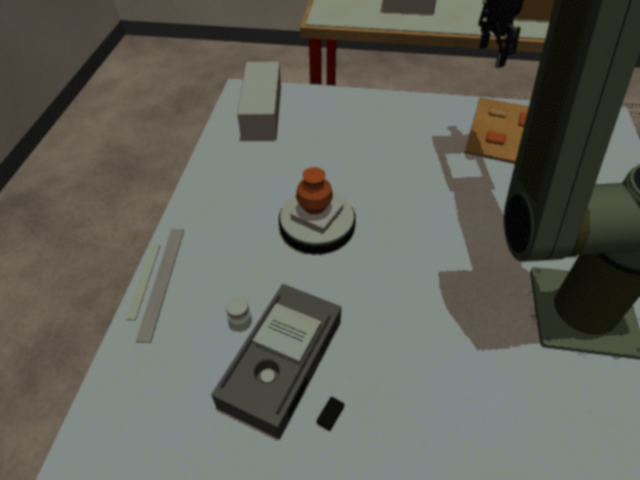

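View pics/wrist0.png

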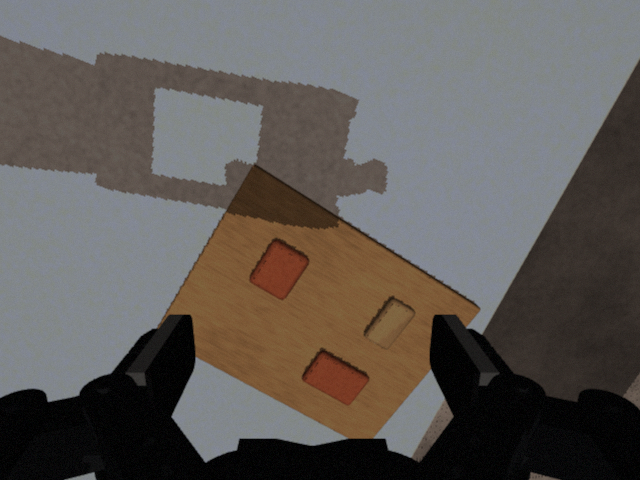

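The side view shows the controller with its cover near (290,330) and the open standby well near (267,373), the eraser at (330,413), the jar at (238,312) and the pot at (314,195). I'll enlarge it for accurate corners.

```bash
python3 - <<'E'
import cv2,pickle
d=pickle.load(open("c0.pkl","rb"))
for n,(x0,y0,w,h) in {"side":(205,280,150,160*3//4+40),"scene":(305,185,170,100)}.items():
    im=d[n]["color"][y0:y0+h,x0:x0+w,::-1]
    s=min(800//w,600//h)
    cv2.imwrite(f"pics/{n}_z.png",cv2.convertScaleAbs(cv2.resize(im,None,fx=s,fy=s,interpolation=cv2.INTER_CUBIC),alpha=1.6)); print(n,s)
E
```

```text
side 3
scene 4
```

View pics/side_z.png

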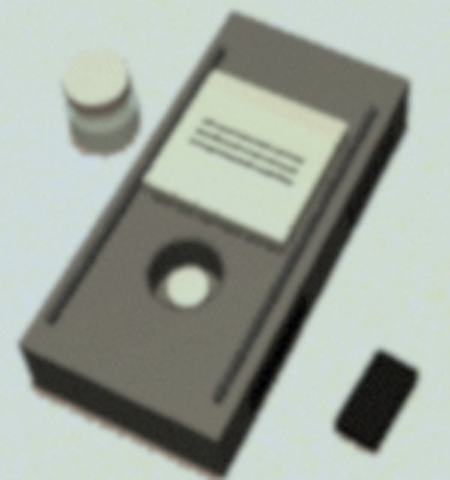

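View pics/scene_z.png

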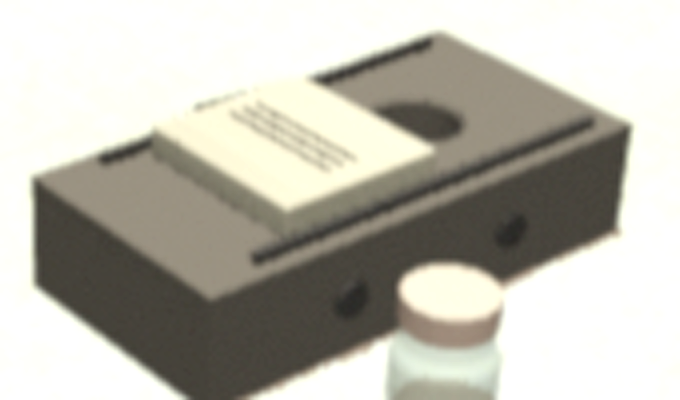

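```bash
cat > h.py <<'E'
import numpy as np
from scipy.spatial.transform import Rotation as R
def proj(c,P):
    p=(np.atleast_2d(P)-c["origin"])@R.from_euler("xyz",c["orientation"]).as_matrix()
    q=p@c["K"].T; return q[:,:2]/q[:,2:]
def backz(c,uv,z):
    r=R.from_euler("xyz",c["orientation"]).as_matrix()@np.linalg.solve(c["K"],[*uv,1.]); o=np.array(c["origin"])
    return o+r*(z-o[2])/r[2]
def w(p,L): # p: x y yaw ; console-local to world
    L=np.atleast_2d(L).astype(float); c,s=np.cos(p[2]),np.sin(p[2])
    return np.c_[p[0]+c*L[:,0]-s*L[:,1],p[1]+s*L[:,0]+c*L[:,1],L[:,2]]
E
python3 - <<'E'
import pickle,numpy as np
from h import *
from scipy.optimize import least_squares
d=pickle.load(open("c0.pkl","rb"))
X,Y,H=.065,.13,.06
side=[((234,12),(X,-Y,H)),((408,80),(-X,-Y,H)),((22,347),(X,Y,H)),((220,440),(-X,Y,H)),((33,388),(X,Y,0)),((222,478),(-X,Y,0))]
scene=[((34,180),(-X,-Y,H)),((212,300),(X,-Y,H)),((628,127),(X,Y,H)),((437,32),(-X,Y,H)),((36,285),(-X,-Y,0)),((212,400),(X,-Y,0)),((617,232),(X,Y,0))]
cs=[((220,70),1,-1),((348,125),-1,-1),((285,243),-1,1),((143,182),1,1)]
cc=[((290,210),1,-1),((433,152),1,1),((155,128),-1,-1),((310,78),-1,1)]
px=lambda a,x0,y0,s:np.array([((u+.5)/s-.5+x0,(v+.5)/s-.5+y0) for u,v in a])
def res(p,which="both",full=False):
    out=[]
    for n,A,C,o in(("side",side,cs,(205,280,3)),("scene",scene,cc,(305,185,4))):
        if which not in("both",n):continue
        L=[a[1] for a in A]+[(.048*x,-.035+p[3]+.045*y,.0765) for _,x,y in C]
        uv=px([a[0] for a in A]+[a[0] for a in C],*o)
        out.append(proj(d[n],w(p,L))-uv)
    if full: 
        for o in out: print(o.round(1).tolist())
    return np.concatenate(out).ravel()
for wh in("side","scene","both"):
    f=least_squares(res,[.55,.1,0,.005],args=(wh,),loss="soft_l1"); print(wh,f.x.round(4))
res(f.x,full=True); p=f.x
np.save("p.npy",p)
s=d["side"]
print("eraser",backz(s,(205+377/3,280+395/3),.016)," lidtop",backz(s,(205+96/3,280+78/3),.06), "pot",backz(s,(314,175),.195))
print("well",w(p,[[0,-.035,.06],[0,.05,.06]]),"shut push faces",w(p,[[0,-.08,.07],[0,.095,.07]]))
E
```

```text
side [ 0.5828  0.2025 -0.294   0.0058]
scene [ 0.5865  0.2014 -0.2895  0.0059]
both [ 0.5844  0.2027 -0.2893  0.0056]
[[-1.5, -0.4], [-0.0, -0.2], [-1.8, -0.5], [-0.9, 0.5], [0.2, 0.1], [0.9, 1.1], [-3.1, -0.4], [-0.2, -0.6], [-1.0, -0.0], [-1.1, -0.1]]
[[-1.0, -1.1], [-0.2, -0.3], [0.9, -1.3], [0.2, -1.0], [-1.0, 0.3], [-1.2, 4.0], [-0.4, -0.6], [-0.8, -0.7], [1.0, -1.3], [-1.5, -1.2], [-3.6, -1.9]]
eraser [0.47793273 0.28930495 0.016     ]  lidtop [0.68394018 0.12545949 0.06      ] pot [ 0.56887271 -0.11978462  0.195     ]
well [[0.57438482 0.16914409 0.06      ]
 [0.59863192 0.25061235 0.06      ]] shut push faces [[0.56154811 0.12601383 0.07      ]
 [0.61146863 0.29374261 0.07      ]]
```

```bash
cat >> h.py <<'E'
from cell import arm
p=np.load("p.npy"); ATT=[np.pi,0,p[2]+np.pi/2]
def T(lx,ly,tipz): # TCP for shut fingertip at local xy, world height tipz
    a=w(p,[[lx,ly,tipz+.017]])[0]; return a
def st(m=""):
    o=arm.get_obs(); q=o["tool_pos"]-[p[0],p[1],0]; c,s=np.cos(p[2]),np.sin(p[2])
    print(m,"t%.1f loc(%.4f %.4f) tipz %.4f F"%(o["time"],c*q[0]+s*q[1],-s*q[0]+c*q[1],q[2]-.017),np.round(o["wrist_force"],1),"gap %.2f"%o["finger_gap"]); return o
def snap(n,f):
    import cv2; c=arm.camera(n); cv2.imwrite(f"pics/{f}.png",c["color"][:,:,::-1]); return c
E
python3 - <<'E'
from h import *
arm.set_gripper(0.0); st("shut")
print(arm.inverse_kinematics(T(0,-.1,.23),ATT))
arm.move_pose(T(0,-.1,.23),ATT); st()
arm.line_to(T(0,-.1,.09)); st()
snap("wrist","w1");snap("side","s1");snap("scene","c1")
E
```

```text
shut t0.9 loc(-0.1502 -0.8155) tipz 0.2313 F [-0.5 -0.1 -0.5] gap 0.00
[ 3.70182448e-02  1.88703555e-01  1.56546583e+00 -4.44089210e-16
  1.38742327e+00  3.26296013e-01]
 t3.5 loc(0.0005 -0.1008) tipz 0.2300 F [-0.2 -0.2 -0.6] gap 0.00
 t4.6 loc(0.0010 -0.0997) tipz 0.0911 F [0.1 0.9 0.1] gap -0.00
```

View pics/w1.png

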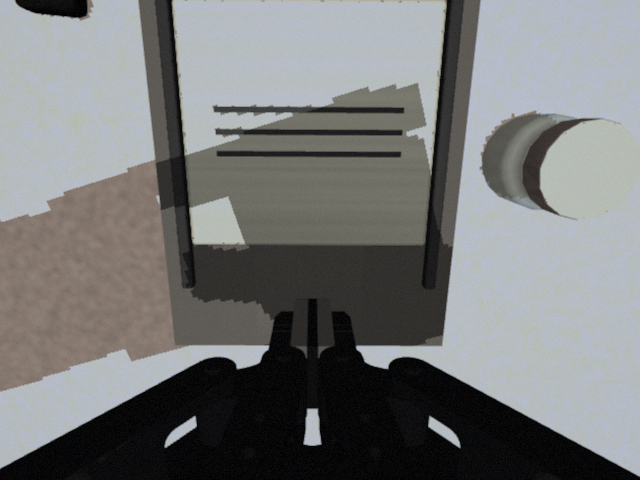

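View pics/s1.png

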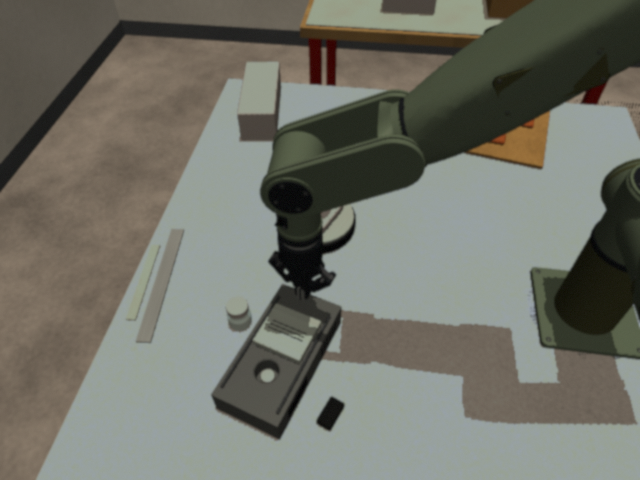

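View pics/c1.png

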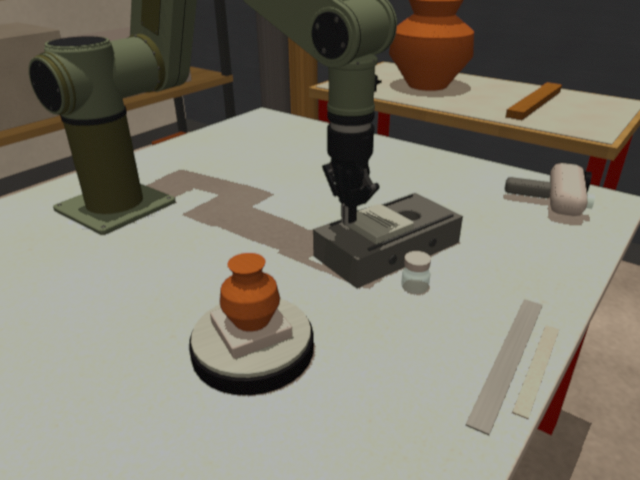

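The wrist view shows the tool square to the controller. The rails are at columns 185 and 432, the cover's near edge is at row 245, and the shut fingers are at column 313. Next I lower the tip and push.

```bash
python3 - <<'E'
from h import *
arm.line_to(T(0,-.1,.066),v=.08); o=st("low")
if abs(o["wrist_force"][2])<3:
    arm.line_to(T(0,-.03,.066),v=.06); st()
    y=-.03-.0
    # finger centre y at fully open face: +.005-.011 = -.006
    for y in (-.018,-.012,-.009,-.007,-.005,-.003):
        arm.line_to(T(0,y,.066),v=.03); o=st("y%.3f"%y)
        if np.linalg.norm(o["wrist_force"][:2])>6: break
    snap("side","s2");snap("wrist","w2")
E
```

```text
low t5.2 loc(-0.0009 -0.1003) tipz 0.0648 F [0.9 0.4 0.1] gap -0.00
 t6.5 loc(-0.0005 -0.0301) tipz 0.0657 F [-0.1  0.1  0.5] gap -0.00
y-0.018 t7.0 loc(0.0001 -0.0175) tipz 0.0660 F [-0.8  0.1 -0.4] gap 0.00
y-0.012 t7.4 loc(0.0001 -0.0115) tipz 0.0661 F [ 0.3  0.3 -0.2] gap -0.00
y-0.009 t7.7 loc(0.0001 -0.0087) tipz 0.0660 F [-0.2 -0.1  0.5] gap 0.00
y-0.007 t7.9 loc(0.0000 -0.0068) tipz 0.0660 F [-0.3 -1.1  0.6] gap -0.00
y-0.005 t8.2 loc(0.0000 -0.0056) tipz 0.0660 F [-0.4 -3.8  1.8] gap 0.00
y-0.003 t8.4 loc(0.0000 -0.0055) tipz 0.0660 F [-3.  -9.1  3.5] gap 0.00
```

View pics/s2.png

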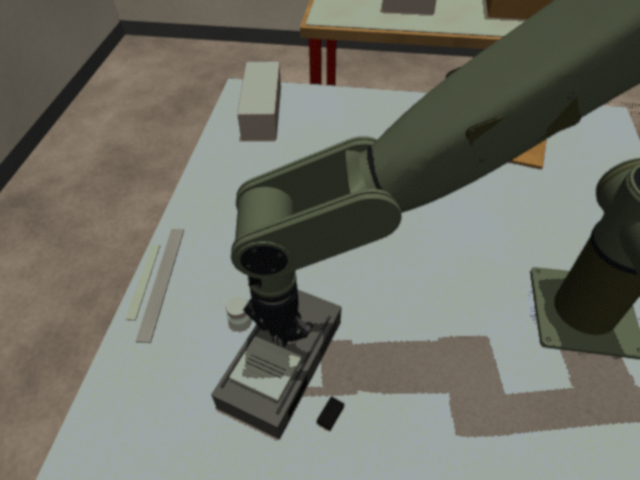

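View pics/w2.png

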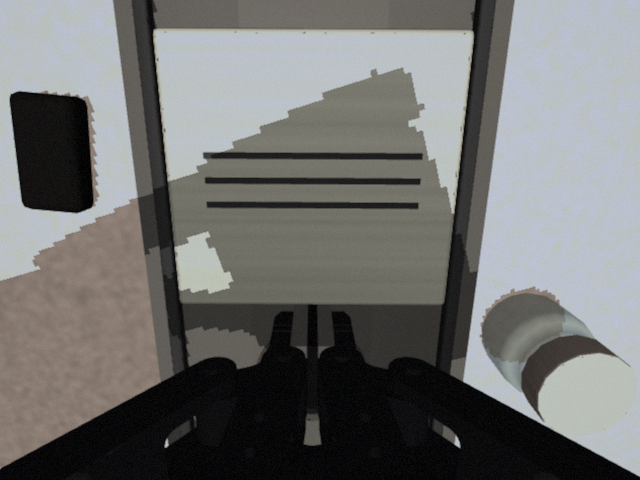

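The force rose with the finger at y = -0.0055, where the model puts the end stop, so the cover is fully open. Now I raise the tool and measure the reset well.

```bash
python3 - <<'E'
from h import *
import pickle
arm.line_to(T(0,-.012,.066),v=.06)
arm.line_to(T(0,-.07,.12),v=.12)
arm.line_to(T(0,-.11,.12),v=.12); st()
c=snap("wrist","w3");pickle.dump(c,open("w3.pkl","wb"));d=snap("side","s3");pickle.dump(d,open("s3.pkl","wb"))
print(proj(c,w(p,[[0,-.035,.06],[0,-.035,.042],[0,-.013,.06],[0,-.057,.06],[.022,-.035,.06],[-.022,-.035,.06]])).round(1).tolist())
print(proj(d,w(p,[[0,-.035,.06],[0,-.035,.042],[0,.05,.0765]])).round(1).tolist())
E
```

```text
t10.1 loc(-0.0001 -0.1100) tipz 0.1197 F [1.3 0.1 0.2] gap -0.00
[[313.9, 119.7], [313.7, 119.8], [313.9, 70.0], [313.9, 166.3], [359.9, 119.7], [267.9, 119.8]]
[[288.2, 332.6], [288.7, 337.5], [265.2, 366.3]]
```

View pics/w3.png

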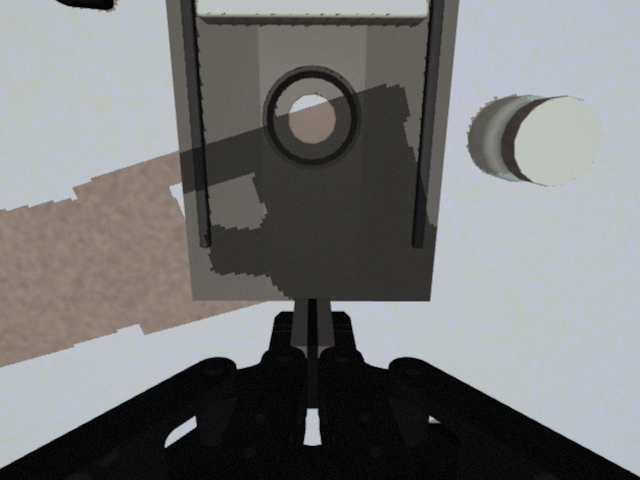

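View pics/s3.png

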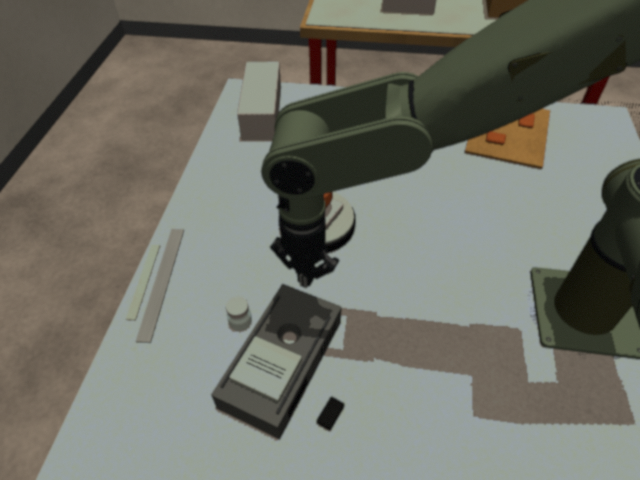

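The wrist view puts the well's centre at about (312.5,117), where the model predicted (314,120), so they agree to about 1 mm. The cover's edge is clear at row 15. Pressing now.

```bash
python3 - <<'E'
from h import *
x,y=-.0005,-.0345
arm.line_to(T(x,y,.11),v=.15)
arm.line_to(T(x,y,.066),v=.1); st()
arm.line_to(T(x,y,.046),v=.04); o=st()
ok=np.linalg.norm(o["wrist_force"])<4
if ok:
    for z in (.040,.038,.037,.036,.0352,.0345,.034):
        arm.line_to(T(x,y,z),v=.02); o=st("z%.4f"%z)
        if o["wrist_force"][2]>9 or np.linalg.norm(o["wrist_force"][:2])>8: break
    for _ in range(4): arm.sleep(.3); st("hold")
    snap("side","s4")
E
```

```text
t11.4 loc(-0.0004 -0.0348) tipz 0.0659 F [0.6 0.2 0.5] gap 0.00
 t12.1 loc(-0.0006 -0.0345) tipz 0.0458 F [-0.   0.1 -0.5] gap 0.00
z0.0400 t12.5 loc(0.0001 -0.0342) tipz 0.0406 F [0.5 0.1 3.2] gap 0.00
z0.0380 t12.8 loc(0.0001 -0.0342) tipz 0.0385 F [ 1.7 -0.4  3.1] gap 0.00
z0.0370 t13.0 loc(0.0001 -0.0342) tipz 0.0375 F [1.5 0.6 4.4] gap 0.00
z0.0360 t13.3 loc(0.0001 -0.0342) tipz 0.0364 F [1.6 0.9 4.8] gap -0.00
z0.0352 t13.5 loc(0.0001 -0.0342) tipz 0.0361 F [1.2 0.2 7.3] gap 0.00
z0.0345 t13.8 loc(0.0002 -0.0342) tipz 0.0360 F [-1.   0.4 11.1] gap -0.00
hold t14.1 loc(0.0002 -0.0342) tipz 0.0360 F [-0.5  0.5 11.7] gap 0.00
hold t14.4 loc(0.0002 -0.0342) tipz 0.0360 F [ 0.4  0.2 10.2] gap -0.00
hold t14.7 loc(0.0002 -0.0342) tipz 0.0360 F [-0.6  1.1  9.9] gap -0.00
hold t15.0 loc(0.0002 -0.0342) tipz 0.0360 F [-0.2  0.2 10.8] gap -0.01
```

View pics/s4.png

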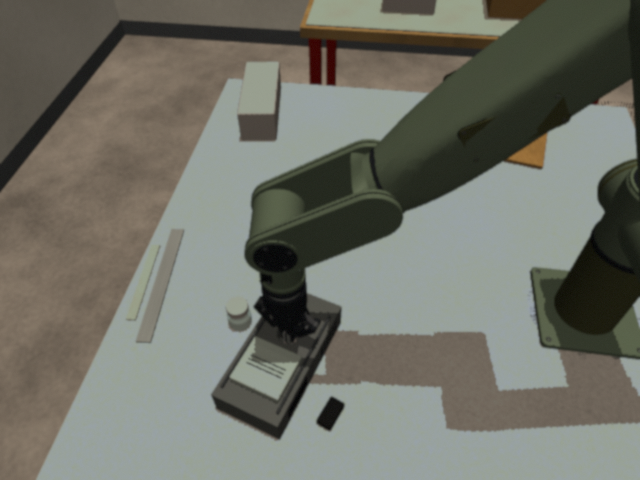

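The key bottomed at a tip height of 0.036 m, as predicted, with about 10.5 N for over a second. I retract and push the cover shut from its far end.

```bash
python3 - <<'E'
from h import *
arm.line_to(T(0,-.0345,.066),v=.06)
arm.line_to(T(0,-.0345,.115),v=.12)
arm.line_to(T(0,.123,.115),v=.15); st()
arm.line_to(T(0,.123,.066),v=.1); o=st("low")
if abs(o["wrist_force"][2])<3:
    arm.line_to(T(0,.05,.066),v=.06); st()
    for y in (.034,.027,.024,.022,.0205,.019,.0175):
        arm.line_to(T(0,y,.066),v=.03); o=st("y%.3f"%y)
        if np.linalg.norm(o["wrist_force"][:2])>6: break
    snap("side","s5")
E
```

```text
t17.5 loc(-0.0000 0.1223) tipz 0.1147 F [-0.1 -0.1  0.2] gap -0.00
low t18.1 loc(0.0000 0.1229) tipz 0.0656 F [-0.5 -0.5  0.1] gap 0.00
 t19.5 loc(-0.0001 0.0497) tipz 0.0656 F [-0.3  1.2 -0.8] gap -0.00
y0.034 t20.2 loc(0.0002 0.0336) tipz 0.0662 F [0.7 0.1 0. ] gap -0.00
y0.027 t20.6 loc(0.0001 0.0266) tipz 0.0661 F [-0.1 -0.4 -0.3] gap -0.00
y0.024 t20.8 loc(-0.0000 0.0237) tipz 0.0660 F [ 0.2 -0.2  0.1] gap -0.00
y0.022 t21.1 loc(-0.0000 0.0219) tipz 0.0660 F [ 0.6 -0.1  0. ] gap 0.00
y0.021 t21.3 loc(-0.0000 0.0212) tipz 0.0661 F [ 1.   4.3 -0.8] gap -0.00
y0.019 t21.6 loc(0.0000 0.0211) tipz 0.0661 F [ 2.2  7.2 -2.8] gap 0.00
```

View pics/s5.png

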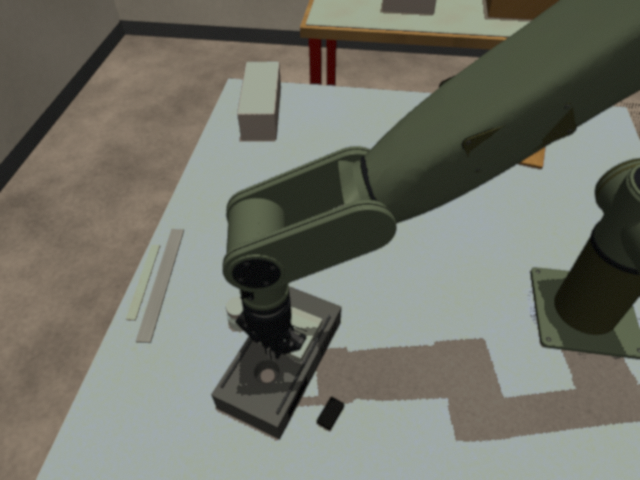

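The cover met its stop with the finger at y = 0.021, as predicted. I back off, rise, and check.

```bash
python3 - <<'E'
from h import *
import pickle
arm.line_to(T(0,.028,.066),v=.06)
arm.line_to(T(0,.028,.25),v=.15)
arm.line_to(T(-.1,.028,.25),v=.15); st()
d=snap("side","s6"); d0=pickle.load(open("c0.pkl","rb"))["side"]["color"]
snap("scene","c6")
import cv2
cv2.imwrite("pics/cmp.png",np.hstack([cv2.resize(a[280:440,205:355],None,fx=2.6,fy=2.6)for a in(d0,d["color"])])[:,:,::-1])
E
```

```text
t24.1 loc(-0.0994 0.0280) tipz 0.2500 F [0.1 0.2 0.1] gap -0.00
```

View pics/cmp.png

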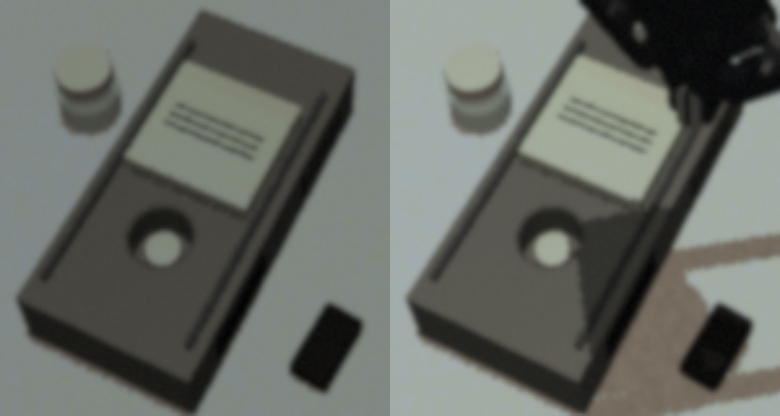

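View pics/c6.png

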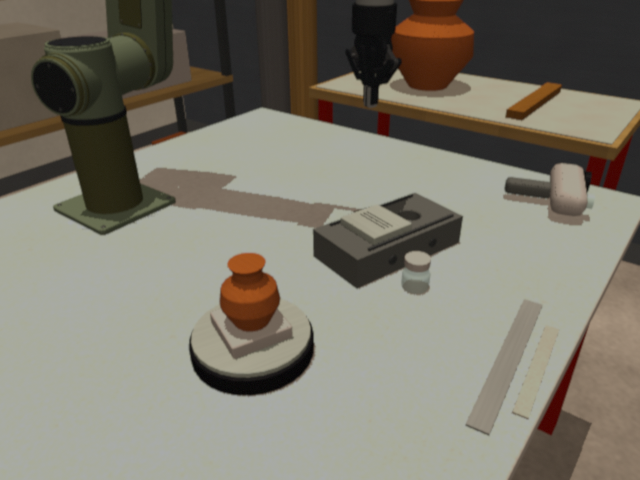

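Both views show the controller, jar, eraser and pot where they began. The cover is shut, about 5 mm past where it started, and the arm is clear.

```bash
python3 -c "
from cell import arm
arm.hand_in()"
```

```text
the job is handed in; nothing more can be done
```

I opened the cover, held the reset key down, shut the cover again and handed the job in at about 24 s of the 58 s allowed. The hand-in gives no verdict, so the results below are from my own measurements.

- **Opening:** I pushed the cover with the shut fingertips until it met its stop. The contact came at controller y = -5.5 mm; the model predicted about -6 mm.
- **Reset key:** It bottomed with the fingertip at 36.0 mm height, as predicted, and I held it there for about 1.2 s at 10–12 N.
- **Shutting:** The cover met its shut stop at y = 21.1 mm; the model predicted 21 mm.
- **Last pictures:** The controller, pot, jar and eraser show no visible shift. The arm is clear and touching nothing. I never touched the standby key.
- **Disagreements:** None of the checks failed. The two cameras differed by 1–4 mm on the controller's position at the start, and the contact positions later agreed with the combined estimate to about 1 mm. With the cover shut I could not see the reset key come back up.

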